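Put the large check weights away in their divided crate

TASK

The check of the load tester is done: put the two large brass weights that stand on the worktop away in the three-cell plywood crate, standing upright on the cell floor, one in each of the two empty cells. Set them down gently, do not drop them, and leave the large weight that is already in the crate in its cell. The smaller brass weight does not belong in the crate.

Things in the scene. Friction and masses are not known exactly. Their poses are not given: they have to be found in the camera images.
- crate: loose plywood crate, 76 x 216 mm, 30 mm high, any yaw; origin: centre of underside, x across, y along its row of three cells, z up. Walls and floor 6 mm thick: cells 64 x 64 mm inside, 24 mm deep, floor 6 mm above the origin, centres at x = 0, y = +70, 0, -70 mm. Cell y = +70 holds weight_c; y = 0 and -70 are empty. A weight in a cell shows the top 20 mm of its cylinder and its knob above the walls
- weight_a: large brass-coloured check weight, 0.5 kg: standing cylinder 38 mm in diameter, 44 mm tall, with a grip knob 18 mm in diameter on top, 62 mm tall in all; origin at the centre of its underside, z up its axis. Stands upright on the worktop; goes into either empty cell.
- weight_b: large brass-coloured check weight, 0.5 kg: standing cylinder 38 mm in diameter, 44 mm tall, with a grip knob 18 mm in diameter on top, 62 mm tall in all; origin at the centre of its underside, z up its axis. Same as weight_a; stands upright on the worktop; goes into the other empty cell. A look-alike, 28 mm in diameter and 46 mm tall, also stands there and is not wanted
- weight_c: large brass-coloured check weight, 0.5 kg: standing cylinder 38 mm in diameter, 44 mm tall, with a grip knob 18 mm in diameter on top, 62 mm tall in all; origin at the centre of its underside, z up its axis. Already stands in the end cell of the crate; stays there.
Not all that is in view belongs to the job. What is shaped like the weight_b but turquoise is not meant. What is shaped like the weight_a but black is not meant.

How it is judged:
By the outcome, as a careful person would: the job done as asked, in the order asked, and still so for the second after the job is handed in, with the robot touching nothing.
It also fails if it takes over 54 s, if anything falls off the work surface, if the arm or the gripper's body presses on something with over 40 N, if the wrist force passes 120 N, or if a joint passes its speed limit or range.

ROBOT

A 6-joint arm with a two-finger parallel gripper is mounted at the origin on a cart in front of the work surface, level with it; the furniture and walls round the work are solid. World frame = base frame: x ahead of the robot, y to its left, z up, the work surface at z = 0. Lengths are in mm, angles in degrees, forces in N, time in s.
With the tool pointing down it reaches from about 275 to 825 mm from the base axis. Payload 5.2 kg.
Tool frame: the origin (TCP) lies at the very end of the fingers, on their centre line; the grasp point (between the pads) lies 19 mm behind it; z points along the fingers, y is the direction in which the jaws open and shut (so a half turn about z gives the same grasp; the last joint's range is limited). The gripper opens to 93 mm and grips with 3 to 60 N. Pads are 15 mm wide; open, the fingers measure 128 mm over their backs; the gripper's body (75 mm by 188 mm) begins 65 mm behind the grasp point.
Start: joints at [-81.349, 14.817, 87.949, -0, 77.235, -11.62], TCP at [190.577, -515.932, 218.653] pointing down, gripper open.
Joint ranges: [-179.93, 179.93], [-52.35, 119.4], [10.71, 147.94], [-69.91, 249.91], [12.55, 155.21], [-178.61, 178.61]. Speed limits (degrees/s): [147.25, 147.25, 180, 180, 180, 180].

INTERFACE

Orientations are given as a 3x3 rotation matrix whose columns are the frame's x, y, z axes.
In Python, from workcell import ctrl, effector, planner, vision, sign_off, readout gives the robot as it stands. Calls block until the motion is done:
- ctrl.move_ptp(position, orientation): joint-space move of the TCP to a pose.
- ctrl.move_l(position, rot=None, max_speed=150): straight line of the TCP; rot=None keeps the orientation; max_speed is the mean speed in mm/s.
- ctrl.goto_joints(angles): joint-space move.
- effector.move_gripper(opening, grip_force=None): finger opening in mm; grip_force is the grip in N (None keeps the last); returns when the fingers have stopped.
- ctrl.dwell(seconds).
- planner.ik(position, orientation): joint angles nearest the present ones, or None.
- vision.camera(name): name is "scene" or "top" or "wrist"; returns a dict with "image" (420x560x3 uint8, blue, green, red), "depth" (420x560 float32, mm along the optical axis (not along the pixel's ray), 0 where there is no reading), "fx", "fy", "cx", "cy" (pixels), "world_to_cam" (4x4, takes a point from world to camera coordinates). Camera axes: x right, y down, z forward; pixel columns grow to the right and rows downward; lengths in mm; the calibration is good to about 2 mm. The wrist camera is an equidistant fisheye: a pixel r from the principal point sees the ray r / f radians off the axis. A picture is of the moment at which its call begins.
A pose or a line that the arm cannot do raises ctrl.IKError and nothing moves.
- sign_off(): hands the job in, once; it reports no verdict.
Readings, each from a call of its own:
- readout.read_clock(): time.
- readout.read_qpos(): joint angles.
- readout.read_dq(): joint speeds.
- readout.read_joint_efforts(): joint torques, N m.
- readout.read_ee_pos(): TCP position.
- readout.read_orientation(): TCP orientation.
- readout.read_contact_force(): force on the tool from outside, world axes, zero at the start.
- readout.read_ft_torque(): the same for the moment, N m.
- readout.read_opening(): finger opening in mm.
Only numpy, scipy, OpenCV 4.12 (cv2) and the standard library are available. Lean on these libraries where they do the work, as an engineer would, in place of code of your own. Each camera call takes 0.05 s, during which the arm holds its last target.

## Working session

There is one attempt and no reset: what is moved stays moved. The work goes in short steps, each a Python script; the robot and the scene stay as the last script left them, time stands still between calls to the robot, and variables do not carry over. Pictures are saved under pics/ and viewed, and the job is handed in when it is done.

```bash
ls; mkdir -p pics
python3 - <<'E'
from workcell import *
import cv2,pickle
d={}
for n in ["scene","top"]:
    c=vision.camera(n); d[n]=c; cv2.imwrite(f"pics/{n}0.png",c["image"]); print(n,c["fx"],c["cx"],c["cy"],c["world_to_cam"].round(3).tolist())
pickle.dump(d,open("d0.pkl","wb")); print(readout.read_clock())
E
```

```text
pics
scene 539.0819038329442 282.51879251872964 208.82006483622303 [[-0.681, -0.732, -0.019, 479.442], [-0.302, 0.304, -0.904, 172.768], [0.668, -0.61, -0.428, 792.163], [0.0, 0.0, 0.0, 1.0]]
top 388.5374023096996 275.78898457641304 212.88295961214834 [[0.019, -1.0, 0.023, 107.816], [-0.998, -0.02, -0.052, 564.519], [0.052, -0.022, -0.998, 854.083], [0.0, 0.0, 0.0, 1.0]]
0.1
```

View pics/scene0.png

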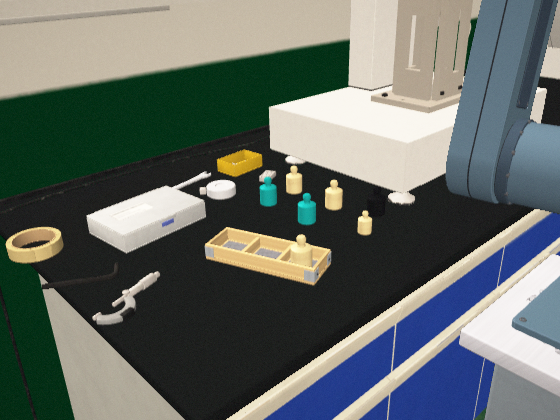

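View pics/top0.png

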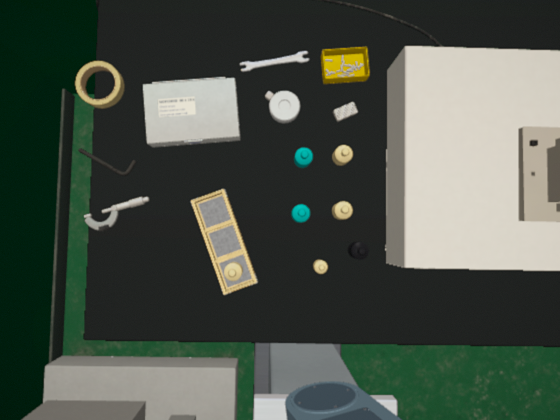

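```bash
cat > h.py <<'E'
import numpy as np,cv2
def pts(c):
    d=c["depth"].astype(float);v,u=np.mgrid[:d.shape[0],:d.shape[1]]
    P=np.stack([(u-c["cx"])/c["fx"]*d,(v-c["cy"])/c["fy"]*d,d],-1)
    T=np.linalg.inv(c["world_to_cam"]); W=P@T[:3,:3].T+T[:3,3]; W[d<=0]=np.nan
    return W
def proj(c,p):
    q=c["world_to_cam"]@np.r_[p,1]; return np.array([c["fx"]*q[0]/q[2]+c["cx"],c["fy"]*q[1]/q[2]+c["cy"]])
E
python3 - <<'E'
from h import *;import pickle
from scipy import ndimage
d=pickle.load(open("d0.pkl","rb"))
c=d["top"];W=pts(c)
Z=W[...,2]; print("table z",np.nanmedian(Z[180:320,100:180]))
for nm in ["top","scene"]:
  W=pts(d[nm]);Z=W[...,2]
  m=(Z>8)&(Z<200)&(W[...,0]>200)&(W[...,0]<900)&(abs(W[...,1])<500)
  L,n=ndimage.label(m)
  for i,s in enumerate(ndimage.find_objects(L),1):
    k=L==i
    if k.sum()<25: continue
    p=W[k]; t=p[p[:,2]>np.percentile(p[:,2],99)-6]
    print(nm,[s[1].start,s[1].stop,s[0].start,s[0].stop],k.sum(),"mn",p.min(0).round(),"mx",p.max(0).round(),"topc",t.mean(0).round(1), d[nm]["image"][k].mean(0).round())
c=d["top"]["image"]
a=cv2.resize(c[130:310,180:400],None,fx=3.5,fy=3.3,interpolation=cv2.INTER_CUBIC);cv2.imwrite("pics/crop0.png",a)
E
```

```text
table z 1.302735019627221
top [386, 560, 46, 270] 37901 mn [ 458. -427.   35.] mx [ 887. -119.  200.] topc [ 637.5 -384.1  187.6] [183. 195. 201.]
top [322, 369, 62, 83] 390 mn [864. -82.   8.] mx [900.  21.  37.] topc [875.5 -29.3  32.5] [ 37. 125. 146.]
top [106, 124, 63, 106] 344 mn [797. 470.   8.] mx [888. 500.  32.] topc [842.6 484.7  26.6] [102. 149. 165.]
top [143, 240, 77, 146] 5854 mn [708. 204.   8.] mx [858. 415.  46.] topc [783.  310.6  41.2] [188. 196. 196.]
top [265, 299, 91, 122] 802 mn [770.  74.   8.] mx [837. 149.  27.] topc [804.3 106.2  23. ] [196. 202. 201.]
top [333, 357, 102, 120] 255 mn [778. -60.   8.] mx [819.  -6.  18.] topc [798.4 -32.9  13.7] [175. 184. 188.]
top [333, 352, 145, 165] 290 mn [676. -43.   8.] mx [713.  -6.  65.] topc [694.3 -24.6  61.6] [126. 173. 189.]
top [294, 312, 147, 167] 275 mn [669.  45.   9.] mx [707.  81.  65.] topc [686.9  62.2  61.6] [143. 151.   1.]
top [106, 136, 160, 176] 127 mn [640. 437.   8.] mx [674. 500.  14.] topc [654.7 465.3  10.5] [47. 52. 54.]
top [191, 257, 189, 294] 1777 mn [386. 159.   8.] mx [613. 305.  71.] to
[... 1685 characters left out ...]
.1 318.5  39.2] [211. 217. 221.]
scene [298, 316, 193, 222] 405 mn [538.  50.   8.] mx [579.  88.  62.] topc [557.5  68.7  59.1] [157. 166.  25.]
scene [37, 63, 227, 250] 304 mn [793. 472.   8.] mx [884. 500.  27.] topc [838.4 486.4  23.8] [114. 168. 196.]
scene [205, 331, 227, 281] 3403 mn [380. 157.   8.] mx [607. 308.  69.] topc [428.3 212.5  64.3] [135. 194. 222.]
scene [113, 119, 263, 274] 30 mn [637. 438.   8.] mx [667. 460.  11.] topc [654.4 449.    9. ] [47. 51. 55.]
scene [114, 160, 271, 314] 504 mn [514. 405.   8.] mx [588. 500.  18.] topc [564.5 453.6  14.5] [166. 177. 185.]
scene [88, 104, 275, 279] 28 mn [642. 476.   8.] mx [657. 499.  10.] topc [650.3 487.3   8.9] [37. 40. 42.]
```

View pics/crop0.png

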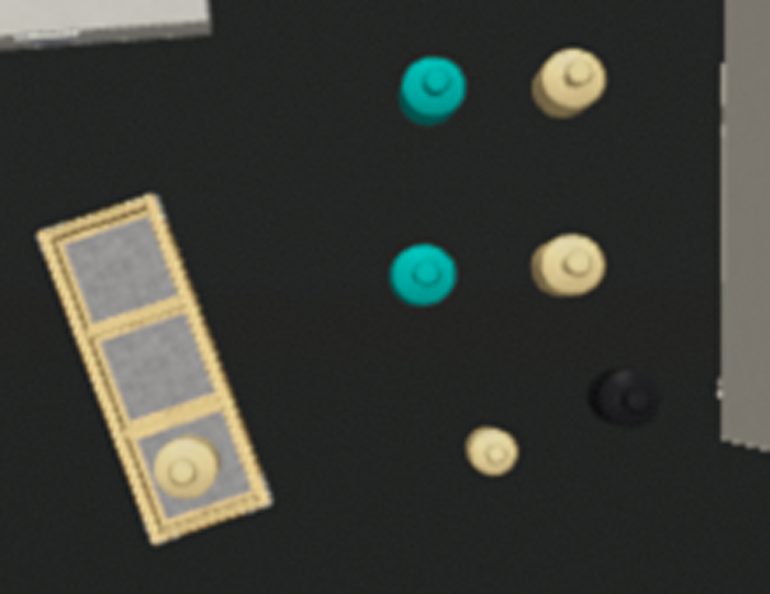

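The large brass weights on the worktop are at top-image (343,155) and (342,210). Both measure about 37 mm across and 62 mm tall. The brass piece at (320,267) is about 27 mm across and 46 mm tall, so it is the look-alike. (304,157) and (301,213) are turquoise, (359,250) is black, and weight_c sits in the near cell at (233,271). The crop confirms this. Next I'll fit the crate and swing clear of the tester.

```bash
cat >> h.py <<'E'
def crate(c,zl=(23,39)):
    W=pts(c);Z=W[...,2]
    m=(Z>zl[0])&(Z<zl[1])&(W[...,0]>360)&(W[...,0]<640)&(W[...,1]>140)&(W[...,1]<330)
    L=cv2.connectedComponentsWithStats(m.astype(np.uint8),connectivity=8)
    k=L[1]==1+np.argmax(L[2][1:,4]); P=W[k][:,:2].astype(np.float32)
    r=cv2.minAreaRect(P); B=cv2.boxPoints(r)
    e=[B[1]-B[0],B[2]-B[1]]; l=max(e,key=np.linalg.norm); l=l/np.linalg.norm(l)
    if l[0]>0: l=-l   # crate +y points to weight_c (toward robot)
    return np.array(r[0]),r[1],l
E
python3 - <<'E'
from h import *;import pickle
d=pickle.load(open("d0.pkl","rb"))
for n in d:
    C,s,l=crate(d[n]);print(n,C,s,l,np.degrees(np.arctan2(l[1],l[0])))
    for y in (70,0,-70):print(y,C+l*y, proj(d[n],np.r_[C+l*y,6]))
from workcell import *
print(readout.read_orientation().round(3) if hasattr(readout.read_orientation(),'round') else readout.read_orientation())
R=np.array(readout.read_orientation())
import math
q1=math.radians(-81.35)
print(planner.ik([350*math.cos(q1),350*math.sin(q1),320],R))
Rx=np.array([[0,1,0],[1,0,0],[0,0,-1.]])
for p in ([350,0,320],[570,-24,150],[690,-24,150],[690,-24,34],[500,235,40],[565,260,40]):
    print(p,[planner.ik(p,s) is not None and np.round(planner.ik(p,s),0) for s in (Rx,Rx@np.diag([-1,-1,1.]))])
E
```

```text
scene [495.06106567 232.19691467] (218.24607849121094, 82.66958618164062) [-0.932221   -0.36188933] -158.78372
70 [429.8055954  206.86466217] [302.51739861 265.82360716]
0 [495.06106567 232.19691467] [267.24989873 257.57782512]
-70 [560.31653595 257.52916718] [233.95255946 249.79268008]
top [498.61425781 232.81871033] (217.51597595214844, 77.93443298339844) [-0.93404156 -0.35716435] -159.07384
70 [433.23134613 207.81720543] [234.78158431 270.03147862]
0 [498.61425781 232.81871033] [224.30718416 240.42668975]
-70 [563.99716949 257.82021523] [213.90155051 211.01626213]
[[ 0.938  0.346 -0.   ]
 [ 0.346 -0.938  0.002]
 [ 0.    -0.002 -1.   ]]
[-9.97726830e+01 -1.00367822e+01  1.00153178e+02 -2.98877721e-02
  8.99739638e+01 -3.00418784e+01]
[350, 0, 320] [array([-18., -10., 100.,  -0.,  90., -18.]), array([-18., -10., 100.,  -0.,  90., 162.])]
[570, -24, 150] [array([-14.,  20.,  91.,  -0.,  69., -14.]), array([-14.,  20.,  91.,  -0.,  69., 166.])]
[690, -24, 150] [array([-11.,  32.,  72.,  -0.,  76., -11.]), array([-11.,  32.,  72.,  -0.,  76., 169.])]
[690, -24, 34] [array([-11.,  38.,  79.,  -0.,  64., -11.]), array([-11.,  38.,  79.,  -0.,  64., 169.])]
[500, 235, 40] [array([ 14.,  26., 100.,  -0.,  54.,  14.]), array([  14.,   26.,  100.,   -0.,   54., -166.])]
[565, 260, 40] [array([14., 31., 90., -0., 59., 14.]), array([  14.,   31.,   90.,   -0.,   59., -166.])]
```

Run:
```python
from h import *;import pickle
d=pickle.load(open("d0.pkl","rb"))
W=pts(d["top"])
for v in range(50,271,20): print(v,[tuple(W[v,u].round().astype(int)) for u in (395,440,490,530,555)])
W=pts(d["scene"])
for u,v in((365,50),(410,50),(440,80),(500,60),(530,60),(470,180),(540,160)): print(u,v,W[v,u].round())
```

```text
50 [(np.int64(948), np.int64(-151), np.int64(3)), (np.int64(878), np.int64(-191), np.int64(150)), (np.int64(882), np.int64(-289), np.int64(149)), (np.int64(884), np.int64(-369), np.int64(148)), (np.int64(886), np.int64(-418), np.int64(149))]
70 [(np.int64(860), np.int64(-121), np.int64(94)), (np.int64(838), np.int64(-190), np.int64(151)), (np.int64(841), np.int64(-287), np.int64(152)), (np.int64(843), np.int64(-366), np.int64(152)), (np.int64(844), np.int64(-415), np.int64(152))]
90 [(np.int64(818), np.int64(-121), np.int64(95)), (np.int64(799), np.int64(-190), np.int64(150)), (np.int64(802), np.int64(-288), np.int64(150)), (np.int64(804), np.int64(-367), np.int64(150)), (np.int64(805), np.int64(-416), np.int64(150))]
110 [(np.int64(776), np.int64(-121), np.int64(96)), (np.int64(760), np.int64(-191), np.int64(149)), (np.int64(763), np.int64(-288), np.int64(150)), (np.int64(765), np.int64(-368), np.int64(147)), (np.int64(767), np.int64(-418), np.int64(147))]
130 [(np.int64(734), np.int64(-121), np.int64(96)), (np.int64(721), np.int64(-190), np.int64(150)), (np.int64(723), np.int64(-28
[... 1298 characters left out ...]
(533), np.int64(-412), np.int64(149))]
250 [(np.int64(488), np.int64(-121), np.int64(100)), (np.int64(491), np.int64(-190), np.int64(149)), (np.int64(493), np.int64(-285), np.int64(151)), (np.int64(494), np.int64(-364), np.int64(148)), (np.int64(495), np.int64(-411), np.int64(149))]
270 [(np.int64(439), np.int64(-154), np.int64(0)), (np.int64(441), np.int64(-257), np.int64(-1)), (np.int64(443), np.int64(-373), np.int64(-1)), (np.int64(444), np.int64(-463), np.int64(2)), (np.int64(445), np.int64(-523), np.int64(-1))]
365 50 [ 822. -428.  259.]
410 50 [ 793. -601.  241.]
440 80 [ 564. -403.  217.]
500 60 [197.  60. 368.]
530 60 [179.   7. 363.]
470 180 [199.  94. 203.]
540 160 [116.  72. 249.]
```

```bash
cat >> h.py <<'E'
Rx=np.array([[0,1,0],[1,0,0],[0,0,-1.]])
def Rj(a):  # jaw (tool y) at world angle a deg, tool down
    a=np.radians(a); y=np.array([np.cos(a),np.sin(a),0]); z=np.array([0,0,-1.]); return np.stack([np.cross(y,z),y,z],1)
E
python3 - <<'E'
from workcell import *
from h import *;import pickle
q=np.array(readout.read_qpos())
q2=q.copy(); q2[1:5]=[-10,100,0,90]
ctrl.goto_joints(q2); print(readout.read_clock())
q2[0]=-18;q2[5]=-18;ctrl.goto_joints(q2); print(readout.read_clock(),readout.read_ee_pos())
ctrl.move_ptp([560,60,280],Rj(0)); print(readout.read_clock(),np.array(readout.read_qpos()).round(1))
d={}
for n in ["top","wrist","scene"]:
    c=vision.camera(n);d[n]=c;cv2.imwrite(f"pics/{n}1.png",c["image"])
pickle.dump(d,open("d1.pkl","wb"));print(readout.read_clock(),d["wrist"]["world_to_cam"].round(3),d["wrist"]["fx"],d["wrist"]["cx"],d["wrist"]["cy"])
E
```

```text
1.0167
2.3917 [351.31510193   1.69837721 320.58839525]
3.275 [-5.3 14.3 80.1 -0.  85.7 -5.3]
3.425 [[ 1.00000e+00 -1.00000e-03  2.00000e-03 -5.60095e+02]
 [-1.00000e-03 -9.68000e-01  2.52000e-01  1.24510e+01]
 [ 1.00000e-03 -2.52000e-01 -9.68000e-01  4.64537e+02]
 [ 0.00000e+00  0.00000e+00  0.00000e+00  1.00000e+00]] 325.19226210127806 281.359263398648 204.25240558554506
```

View pics/wrist1.png

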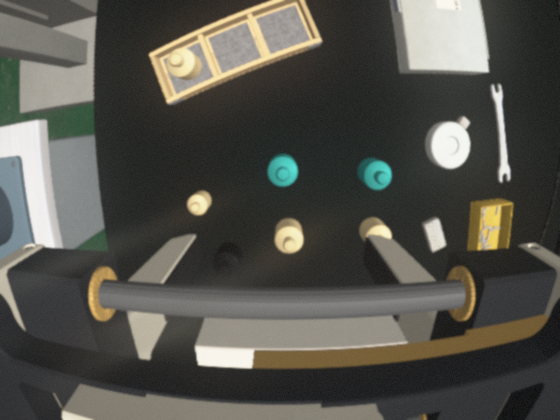

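View pics/scene1.png

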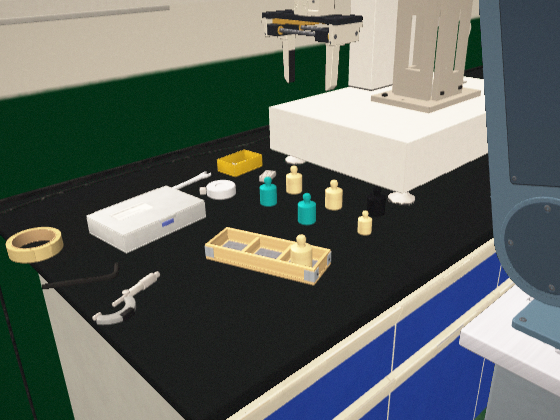

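The wrist view shows the body's long side (188 mm) runs along the jaws, so with the jaws along x it clears the tester. The brass weights are at (289,237) and (375,233), the latter partly behind a finger. The small one is at (199,203) and the crate at about (236,45). I'll measure these with the wrist depth.

```bash
cat >> h.py <<'E'
def wpts(c):
    d=c["depth"].astype(float);v,u=np.mgrid[:d.shape[0],:d.shape[1]]
    x=(u-c["cx"])/c["fx"];y=(v-c["cy"])/c["fy"];th=np.hypot(x,y)+1e-9;t=np.tan(th)/th
    P=np.stack([x*t*d,y*t*d,d],-1)
    T=np.linalg.inv(c["world_to_cam"]); W=P@T[:3,:3].T+T[:3,3]; W[d<=0]=np.nan
    return W
def knob(W,x,y,z0=56,z1=70,r=18):
    m=(np.hypot(W[...,0]-x,W[...,1]-y)<r)&(W[...,2]>z0)&(W[...,2]<z1); p=W[m]; 
    return m.sum(),p.min(0).round(1) if len(p) else 0,p.max(0).round(1) if len(p) else 0,p.mean(0).round(1)
E
python3 - <<'E'
from h import *;import pickle
d=pickle.load(open("d1.pkl","rb"));W=wpts(d["wrist"]);Z=W[...,2]
for x,y in((568,-24),(691,-24),(431,209),(560,67),(685,63)):print(x,y,knob(W,x,y))
print("table",np.nanmedian(Z[110:140,250:300]))
m=(Z>22)&(Z<38)&(W[...,0]>360)&(W[...,0]<640)&(W[...,1]>140)&(W[...,1]<330)
L=cv2.connectedComponentsWithStats(m.astype(np.uint8),connectivity=8)
P=W[L[1]==1+np.argmax(L[2][1:,4])][:,:2].astype(np.float32);r=cv2.minAreaRect(P);print(r)
E
```

```text
568 -24 (np.int64(127), array([562.1, -34.2,  56.4]), array([577.6, -18.4,  63.4]), array([569.8, -25.2,  60.5]))
691 -24 (np.int64(0), 0, 0, array([nan, nan, nan]))
431 209 (np.int64(153), array([424.8, 200.6,  57.9]), array([441.3, 217. ,  69.5]), array([434. , 208.2,  66.2]))
560 67 (np.int64(161), array([553.6,  57.8,  56.1]), array([569.3,  73.9,  63.4]), array([561.3,  66.1,  60.7]))
685 63 (np.int64(139), array([677.3,  54.5,  56.1]), array([694.3,  70.2,  63.9]), array([685. ,  62.5,  60.8]))
table 0.526639363083973
((496.70001220703125, 231.83377075195312), (218.22288513183594, 77.77979278564453), 21.218101501464844)h.py:29: RuntimeWarning: Mean of empty slice.
  return m.sum(),p.min(0).round(1) if len(p) else 0,p.max(0).round(1) if len(p) else 0,p.mean(0).round(1)
  ret = um.true_divide(
```

```bash
cat > pick.py <<'E'
import sys
from workcell import *
from h import *
def pick(x,y):
    effector.move_gripper(50,40)
    ctrl.move_ptp([x,y,120],Rj(0)); ctrl.move_l([x,y,34],max_speed=70)
    f0=np.array(readout.read_contact_force())
    o=effector.move_gripper(0,40); print("grip",readout.read_opening(),"F",f0.round(1),np.array(readout.read_contact_force()).round(1))
    ctrl.move_l([x,y,60],max_speed=50)
    ctrl.move_l([x,y,135],max_speed=150); ctrl.dwell(.1)
    print("lift",readout.read_opening(),np.array(readout.read_contact_force()).round(1),readout.read_clock())
    c=vision.camera("scene");cv2.imwrite(f"pics/lift{int(x)}.png",c["image"])
pick(float(sys.argv[1]),float(sys.argv[2]))
E
python3 pick.py 692.5 -25
```

```text
grip 35.72016556075386 F [0.3 1.  0. ] [-1.5 -0.3  2.2]
lift 34.83772691600804 [-0.5  0.8 -5. ] 8.4
```

```bash
python3 -c "
import cv2;a=cv2.imread('pics/lift692.png');cv2.imwrite('pics/lift692c.png',cv2.resize(a[0:300,180:420],None,fx=2,fy=2))"
```

```text
(no output)
```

View pics/lift692c.png

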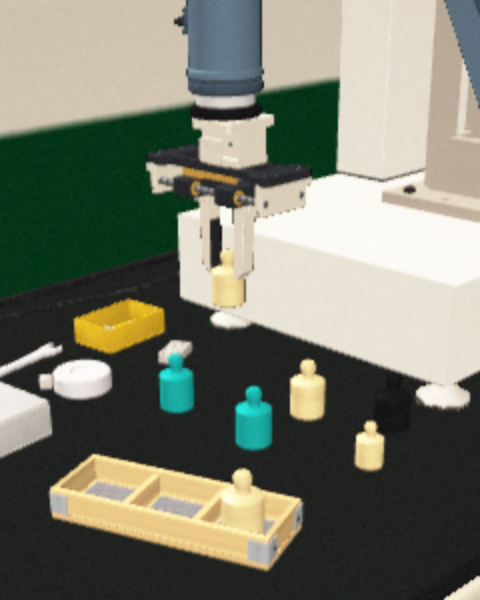

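It holds the cylinder top rather than the knob, because the finger tips overlap the cylinder by 10 mm. Opening fell from 35.7 to 34.8 during the lift, so I'll check for creep and tilt up close.

Run:
```python
from workcell import *
from h import *
for i in range(3): print(readout.read_opening(),readout.read_clock()); ctrl.dwell(.15)
c=vision.camera("wrist");cv2.imwrite("pics/w2.png",c["image"])
a=cv2.imread('pics/lift692.png');cv2.imwrite('pics/lz.png',cv2.resize(a[90:170,260:340],None,fx=7,fy=7,interpolation=cv2.INTER_CUBIC))
```

```text
35.26943769255937 8.45
35.69901431085341 8.6
35.646987014192845 8.75
```

View pics/lz.png

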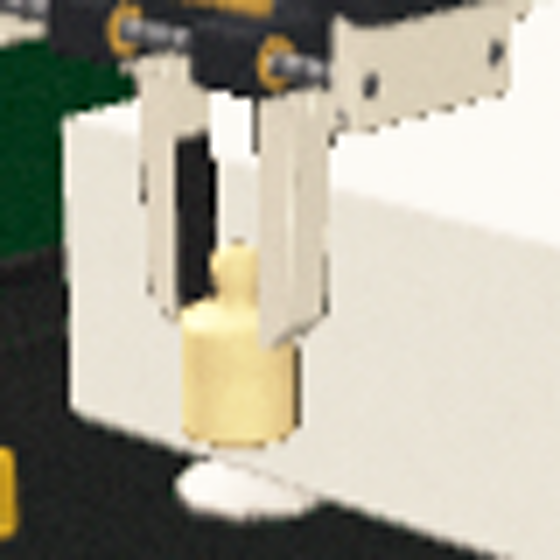

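View pics/w2.png

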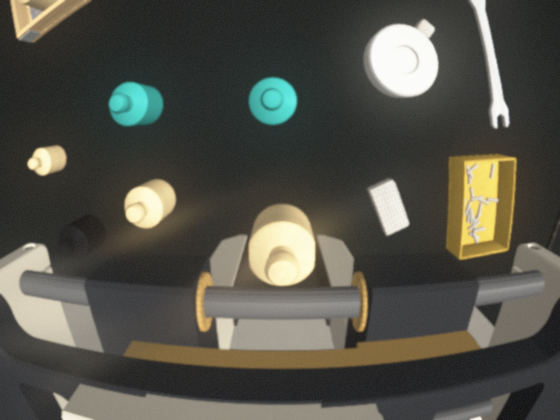

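Opening noise is about ±0.4 mm and the weight hangs upright, but the pads only hold its shoulder edge. I'll set it back where it stood and regrip 5 mm lower.

```bash
sed -i 's/,34\],max_speed=70/,29],max_speed=70/' pick.py
python3 - <<'E'
from workcell import *
from h import *
x,y=692.5,-25
ctrl.move_l([x,y,42],max_speed=120);ctrl.move_l([x,y,34.2],max_speed=20)
print(np.array(readout.read_contact_force()).round(1))
effector.move_gripper(50)
ctrl.move_l([x,y,29],max_speed=40)
effector.move_gripper(0,50);print(readout.read_opening(),np.array(readout.read_contact_force()).round(1))
ctrl.move_l([x,y,45],max_speed=50);ctrl.move_l([x,y,135],max_speed=180);ctrl.dwell(.1)
print([round(readout.read_opening(),1) for i in range(4)],np.array(readout.read_contact_force()).round(1),readout.read_clock())
c=vision.camera("scene");cv2.imwrite('pics/lz2.png',cv2.resize(c["image"][90:170,260:340],None,fx=7,fy=7,interpolation=cv2.INTER_CUBIC))
E
```

```text
[-0.4 -0.2 -2.6]
36.055778625170646 [ 0.6  0.4 -1.2]
[35.8, 35.8, 35.8, 35.8] [ 0.6 -0.3 -4.8] 12.825
```

View pics/lz2.png

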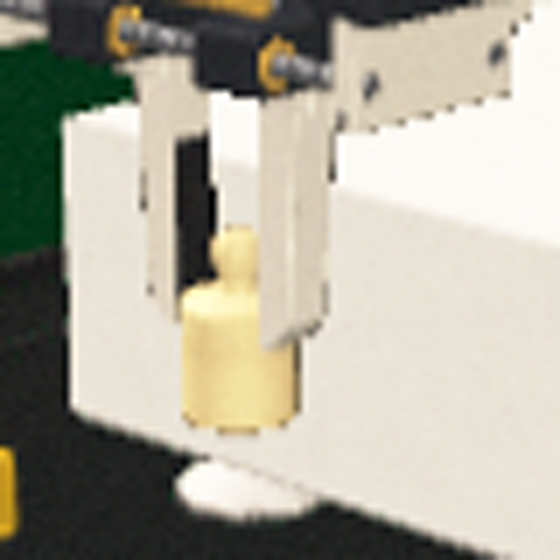

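Firm upright hold. Now to the far cell.

```bash
cat > place.py <<'E'
import sys
from workcell import *
from h import *
x,y=map(float,sys.argv[1:3]);tag=sys.argv[3]
R=Rj(-68.9)
ctrl.move_ptp([x,y,135],R); ctrl.dwell(.1)
f0=np.array(readout.read_contact_force()); print("hold",f0.round(1),round(readout.read_opening(),1),readout.read_ee_pos())
ctrl.move_l([x,y,65],max_speed=100); ctrl.move_l([x,y,38],max_speed=40)
print(np.array(readout.read_contact_force()).round(1))
z=38
while z>34.2:
    z-=0.5; ctrl.move_l([x,y,z],max_speed=10); f=np.array(readout.read_contact_force())
    if f[2]-f0[2]>3.5: break
print("down z",z,f.round(1),readout.read_ee_pos())
effector.move_gripper(46); ctrl.dwell(.15)
ctrl.move_l([x,y,60],max_speed=60); ctrl.move_l([x,y,150],max_speed=200)
c=vision.camera("scene");cv2.imwrite(f"pics/pl{tag}s.png",cv2.resize(c["image"][140:300,180:400],None,fx=3,fy=3,interpolation=cv2.INTER_CUBIC))
print(readout.read_clock())
E
python3 place.py 562.3 257.2 1
```

```text
hold [-0.4 -0.2 -4.6] 35.8 [562.88351403 256.47122852 134.8599437 ]
[ 0.3  0.3 -3.3]
down z 34.5 [-1.4 -0.9  1.2] [562.43146762 257.25513445  35.01131993]
19.6667
```

View pics/pl1s.png

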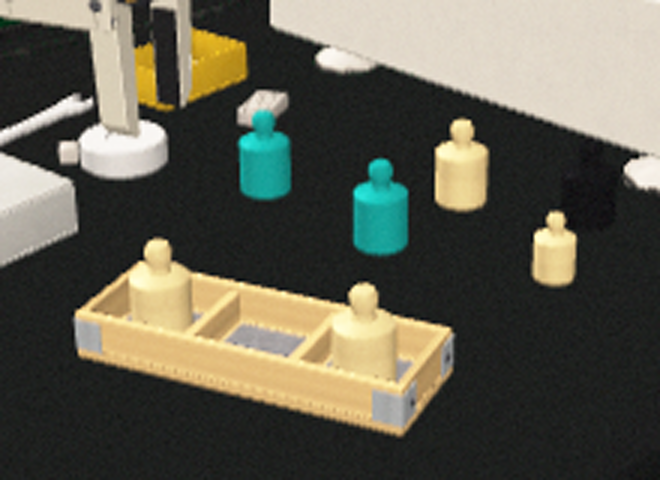

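The first weight stands upright in the far cell (crop pixel 158,290), and the middle cell is empty. Weight_c hasn't moved. Now the second one.

```bash
sed -i 's/move_gripper(0,40)/move_gripper(0,50)/' pick.py; python3 pick.py 569.8 -25.3
python3 - <<'E'
import cv2
a=cv2.imread('pics/lift569.png');cv2.imwrite('pics/lz3.png',cv2.resize(a[60:280,190:410],None,fx=2.7,fy=2.7))
E
```

```text
grip 35.91961004683213 F [ 0.2 -1.2  0.2] [-2.2  0.1  4.3]
lift 35.715957638888234 [ 0.6  0.8 -4.9] 24.875
```

View pics/lz3.png

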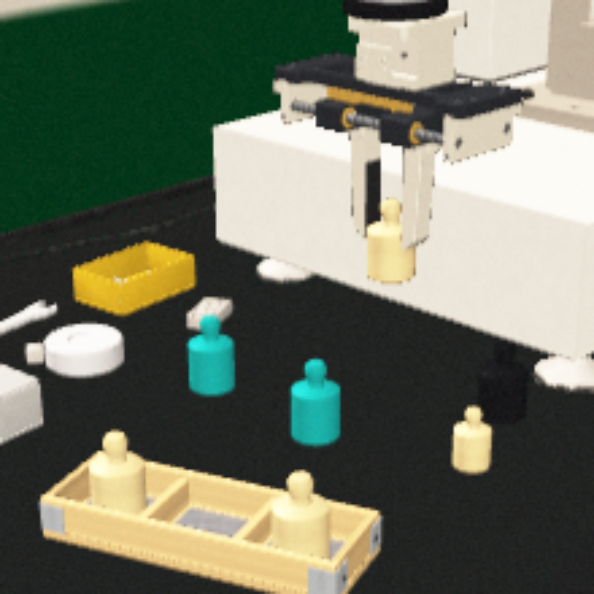

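The second weight is held upright (crop 391,250), so I'll place it in the middle cell.

```bash
python3 place.py 497 232 2
python3 - <<'E'
from workcell import *
from h import *
ctrl.move_ptp([420,0,300],Rj(0))
for n in("scene","top"):
    c=vision.camera(n);W=pts(c)
    C,s,l=crate(c);print(n,C.round(1),np.round(s,1),l.round(3))
    for y in(70,0,-70):
        p=C+l*y;k=knob(W,p[0],p[1],60,76,25);print(y,p.round(),k[0],k[2],(k[3][:2]-p).round(1))
    i=c["image"];cv2.imwrite(f"pics/fin_{n}.png",cv2.resize(i[140:310,180:400],None,fx=3,fy=3,interpolation=cv2.INTER_CUBIC))
print(readout.read_clock())
E
```

```text
hold [ 0.5 -0.2 -6. ] 35.6 [497.37658556 231.40573181 134.91589088]
[ 0.7  0.4 -4.9]
down z 34.5 [-4.  -0.2  6.1] [497.3443991  232.16495324  35.24680496]
31.7417
scene [494.7 233.1] [217.4  82.4] [-0.932 -0.363]
70 [429. 208.] 64 [439.6 219.   68.4] [-0.8  4.3]
0 [495. 233.] 54 [500.6 242.   68.8] [-3.   2.1]
-70 [560. 258.] 52 [567.6 265.4  68.6] [-2.4  1.1]
top [498.7 232.9] [217.8  77.9] [-0.934 -0.357]
70 [433. 208.] 58 [442.9 217.4  71.4] [1.3 1.7]
0 [499. 233.] 54 [506.8 239.6  70.9] [-0.4 -0.6]
-70 [564. 258.] 53 [571.2 264.4  71.5] [-0.3 -1.1]
33.35
```

View pics/fin_scene.png

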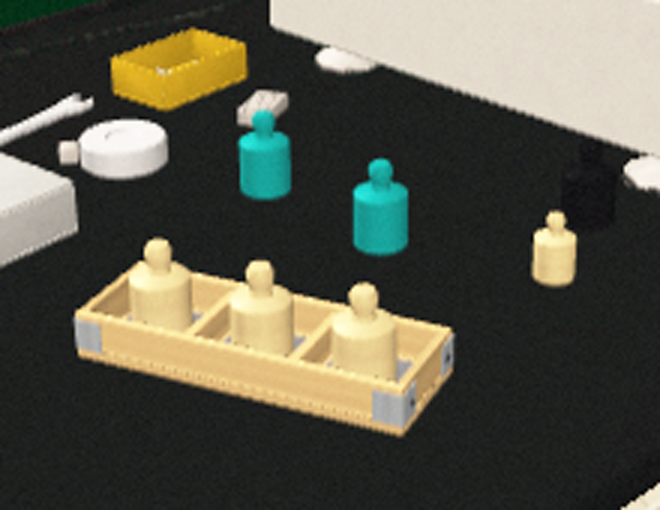

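View pics/fin_top.png

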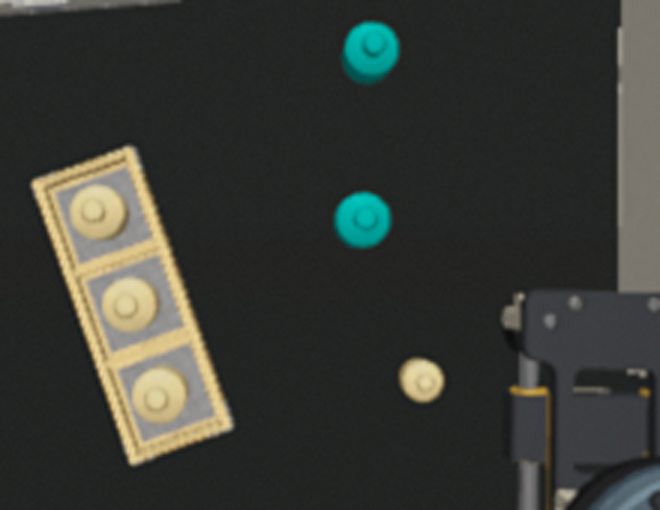

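Both views show one upright weight in each of the three cells, at top-crop pixels (98,212), (130,305) and (159,395). All three knob tops are at the same height, the rest of the scene is unmoved, and the gripper is clear.

```bash
python3 -c "
from workcell import *
sign_off()"
```

```text
the job is handed in; nothing more can be done
```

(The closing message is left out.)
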